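# Turn the shaker's speed dial up four clicks and start it

### The arm

A 6-joint arm with a two-finger parallel gripper is mounted at the origin on a cart in front of the work surface, level with it; the furniture and walls round the work are solid. World frame = base frame: x ahead of the robot, y to its left, z up, the work surface at z = 0. Lengths are in mm, angles in rad, forces in N, time in s.
With the tool pointing down it reaches from about 300 to 775 mm from the base axis. Payload 14.6 kg.
Tool frame: the origin (TCP) lies between the finger pads; the fingertips stand 25 mm ahead of it and the grasp point (between the pads) lies 6 mm ahead of it; z points along the fingers, y is the line along which they close (so a half turn about z gives the same grasp; the last joint's range is limited). The gripper opens to 94 mm and grips with 3 to 60 N. Pads are 16 mm wide; open, the fingers measure 119 mm over their backs; the gripper's body (75 mm by 177 mm) begins 78 mm behind the grasp point.
Start: joints at [1.234, 0.3, 1.521, -0, 1.321, -0.067], TCP at [146.594, 530.094, 230.446] pointing down, gripper open.
Joint ranges: [-3.03, 3.03], [-0.79, 2.21], [0.23, 2.52], [-1.04, 4.18], [0, 3.07], [-2.55, 2.55]. Speed limits (rad/s): [2.22, 2.22, 2.57, 3.14, 3.14, 3.14].

### API

Orientations are given as [roll, pitch, yaw] about the fixed x, y, z axes, in that order (R = Rz(yaw) Ry(pitch) Rx(roll)).
In Python, from cell import manip gives the robot as it stands. The module is installed in compiled form; this text tells all that it offers.
- The arm moves only by the tool step_arm, never from a script. Its argument "series" is one flat list of numbers, 5 for each row, row after row: the shift along the world's x, y, z in mm, then the turn about the world's z in rad, then the closure, from 0 (fully open) to 1 (shut). In form: [dx, dy, dz, spin, jaw, dx, dy, dz, spin, jaw, ...]. A call has 1 to 20 rows; each row shifts and turns the commanded pose from where the row before left it; what a row does not reach is not made up. A row lasts 1/8 s, in which the tool goes at most 62.5 mm and 10.7 degrees, less where a joint would pass 70% of its speed; a pose out of reach is approached as far as the arm can. A call is refused whole if a number of a shift passes 62.5 or a number of a turn 0.188, either way. A call with a gripper value outside its range is refused whole. The fingers move at their own pace and stop on an object; "squeeze" is the grip in N (left out, the last holds). Time passes only in rows, so rows that do not move let the fingers close. It gives the time, the measured TCP pose, the force, the opening and the grip force at its end, in the units of the state.
- manip.read_state(): the state, without advancing time (a new reading comes with each control period).
- manip.camera(name): name is "side" or "top"; returns (picture, depth): 384x512x3 uint8, blue, green, red; 384x512 float32, mm along the optical axis (not along the pixel's ray), 0 where there is no reading.
- manip.camera_info(name): a dict with "fovy" (degrees; the focal length in pixels is half the picture's height over the tangent of half this angle, whatever the lens; pixels are square), "cx", "cy" (the principal point, pixels), "eye" and "orientation" of the camera in the world. Camera axes: x right, y down, z forward; pixel columns grow to the right and rows downward; lengths in mm; the calibration is good to about 2 mm. A picture is of the moment at which its call begins. camera_info takes no time and is no camera call.
- manip.sign_off(): hands the job in; it is judged then, once.
The state is a dict: "clock": time; "joints": joint angles; "qd": joint speeds; "effort": joint torques, N m; "eef_pos": TCP position; "eef_rot": TCP orientation; "wrist_force": force on the tool from outside, world axes, zero at the start; "moment": the same for the moment, N m; "finger_gap": finger opening in mm; "finger_force": force on a finger pad.
Only numpy, scipy, OpenCV 4.12 (cv2) and the standard library are available. Lean on these libraries where they do the work, as an engineer would, in place of code of your own. Each camera call takes 0.05 s, during which the arm holds its last target. There are 200 camera calls.

### The job

With a fingertip, push the orange peg of the shaker's click-stop dial round clockwise (seen from above) by exactly four clicks from where it stands, neither going past the fourth click nor back below the start; then press the green start key right down, let it come up again and take the hand away. Only push gently: do not pinch the peg, and neither lift nor shift the tray, the timer or anything else that stands about.

Things in the scene. Friction and masses are not known exactly. Their poses are not given: they have to be found in the camera images.
- shaker: white bench shaker, fixed, 165 x 300 x 60 mm; origin under its centre on the bench, x axis to its back, y axis to its left, z up. On its left a flat aluminium platform (160 x 176 mm, top at 56 mm, low rubber rim to 60 mm) with the tray; on its right the control deck (top at 40 mm) with the dial 37 mm behind and the green start key 47 mm in front of the middle, both 95 mm right of the shaker's centre
- dial_unit: the fixed dark bezel (94 mm diameter, 3 mm thick) of the dial on the control deck, with twelve unnumbered white ticks; origin on the dial's axis at deck height (40 mm above the bench), z up. It carries the dial
- dial_centre (a point): point on the dial's vertical axis at the height of the dial's flat upper face (54 mm above the bench). The black knurled dial is 80 mm in diameter; nothing but the peg stands above its face
- peg_top (a point): centre of the top of the orange round peg that stands upright on the dial: 12 mm diameter, 28 mm high above the dial's face, its axis 31 mm from the dial's axis; it goes round with the dial, and its orange sleeve spins freely about its own axis
- dial (a joint): angle of the dial in rad, about 0 at the start, growing clockwise seen from above. Click stops every 0.5236 rad (30 degrees), so 2.094 is four clicks; a little over half-way to the next stop (0.26 to 0.32 rad on) it gives way: the dial snaps on by itself to that stop, leaving the finger, and holds there. It takes about 4 N at the peg to push over a stop; let go well before half-way, it springs back
- start_key_top (a point): centre of the top of the round green start key (26 mm diameter, in a low round black housing); it is pressed straight down
- start_key (a joint): travel of the start key in m: 0 up, 0.006 fully down (about 5 N); it springs up when let go
- tray: clear plastic tray, 95 x 133 x 36 mm, loose on the shaker's platform; origin at the centre of its underside
- timer: white timer, 60 x 58 x 16 mm, loose on the bench to the right of the shaker; origin at the centre of its underside
- amber_bottle: amber bottle with red cap, 60 mm diameter, 125 mm high, loose; origin at the centre of its underside
- tip_rack: yellow tip rack, 88 x 127 x 27 mm, loose; origin at the centre of its underside
- marker: white marker with blue cap lying on the bench, 15 x 132 x 17 mm, loose; origin at the centre of its underside

How it is judged:
By the outcome, as a careful person would: the job done as asked, in the order asked, and still so for the second after the job is handed in, with the robot touching nothing.
It also fails if it takes over 58 s, if anything falls off the work surface, if the arm or the gripper's body presses on something with over 40 N, if the wrist force passes 120 N, or if a joint passes its speed limit or range.

## Working session

There is one attempt and no reset: what is moved stays moved. The work goes in short steps, Python scripts to look and compute and a tool call to move; the robot and the scene stay as the last step left them, time stands still between calls to the robot, and variables do not carry over. Pictures are saved under pics/ and viewed, at most 13 in all, crops included, and the job is handed in when it is done.

Besides the shell and the picture viewer there is one more tool, called after "Call:" by a JSON object that holds its "api" and its "payload", one argument or row to a line. step_arm: Moves the arm, as the interface text tells. Its arguments: {"type":"object","properties":{"series":{"type":"array"},"squeeze":{"type":"number"}},"required":["series"]}

```bash
mkdir -p pics
cat > h.py <<'E'
import numpy as np, cv2
from cell import manip
def grab(n):
    im,d=manip.camera(n); return im,d,manip.camera_info(n)
def rot(ci):
    o=np.array(ci["orientation"],float)
    if o.shape==(3,3): return o
    from scipy.spatial.transform import Rotation as R
    return R.from_euler('xyz',o).as_matrix()
def ray(ci,u,v):
    f=192/np.tan(np.radians(ci["fovy"])/2)
    return rot(ci)@np.array([(u-ci["cx"])/f,(v-ci["cy"])/f,1.])
def onplane(ci,u,v,z):
    r=ray(ci,u,v);e=np.array(ci["eye"]);return e+r*(z-e[2])/r[2]
def bydepth(ci,u,v,d): return np.array(ci["eye"])+ray(ci,u,v)*d
E
python3 - <<'E'
from h import *
for n in("top","side"):
    im,d,ci=grab(n); print(n,ci); cv2.imwrite(f"pics/{n}0.png",im)
    hsv=cv2.cvtColor(im,cv2.COLOR_BGR2HSV)
    for nm,lo,hi in(("orange",(5,150,120),(20,255,255)),("green",(45,100,60),(85,255,255))):
        m=cv2.inRange(hsv,lo,hi);k,l,s,c=cv2.connectedComponentsWithStats(m)
        for i in range(1,k):
            if s[i,4]>15:
                u,v=c[i];dd=np.median(d[l==i]);print(nm,s[i],c[i].round(1),bydepth(ci,u,v,dd).round(1))
print(manip.read_state())
E
```

```text
top {'fovy': 42.69768888064821, 'cx': 257.77175675494925, 'cy': 192.1309762054069, 'eye': array([ 364.12446145, -104.81393496, 1246.45409789]), 'orientation': array([-2.98397473,  0.01512485, -1.58087455])}
orange [ 441  101   47   77 1073] [465.3 137.8] [ 679.8 -599.2   70.2]
orange [348 198   5   5  19] [350.3 199.9] [ 528.1 -310.    80.3]
green [354 230  11  11  94] [358.7 235.3] [ 444.5 -330.    61.6]
side {'fovy': 55.588263712253436, 'cx': 259.802146060548, 'cy': 196.71389645458947, 'eye': array([ 225.09505907, -871.72481492,  661.71220687]), 'orientation': array([-2.18786897,  0.01064601, -0.40244224])}
orange [199 160  37  18 324] [216.3 168.3] [505.4 189.3  13.6]
orange [286 242   4   9  24] [287.5 245.7] [ 525.3 -316.1   74.5]
orange [ 375  299  108   55 2110] [429.8 324.4] [ 675.1 -609.8   69.7]
green [252 262  12  11 104] [257.7 266.8] [ 440.7 -337.    59.6]
{'clock': 0.1, 'joints': array([ 1.23442971e+00,  3.00408075e-01,  1.52150198e+00, -7.82876282e-06,
        1.32070797e+00, -6.65793523e-02]), 'qd': array([ 0.00044396, -0.00097788, -0.00095259,  0.00091333,  0.00057002,
       -0.00181503]), 'effort': array([ 1.40771510e-03, -5.32645404e+01, -3.53288305e+01,  7.09301163e-02,
        2.34858587e-02,  1.17158865e-05]), 'eef_pos': array([146.51519631, 529.91244476, 229.95435149]), 'eef_rot': array([-3.14056905e+00, -6.06517044e-05,  2.87180730e+00]), 'wrist_force': array([-0.21629443, -0.91243323,  0.84499741]), 'moment': array([-0.03454157,  0.02430555,  0.05607532]), 'finger_force': 0.0, 'finger_gap': 94.25595665459623}
```

View pics/top0.png

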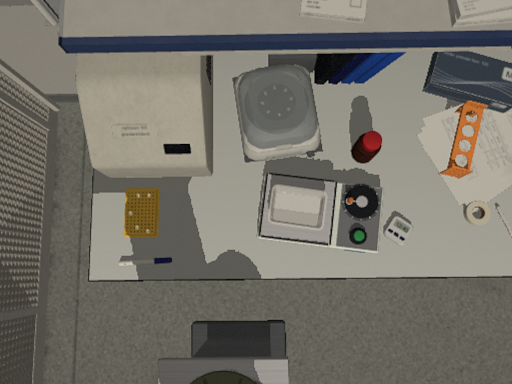

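View pics/side0.png

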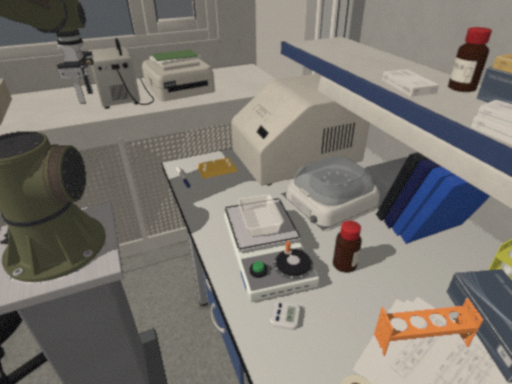

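The top view shows the shaker's control deck with the peg at (350,200), left of the dial centre at about (361,201), and the green key at (359,235). In the side view the peg is at (287,246) and the key at (258,267). The bottle, timer and shelf are nearby.

Run:
```python
from h import *
im,d,ci=grab("top"); g=cv2.cvtColor(im,cv2.COLOR_BGR2GRAY)
c=im[165:260,250:420]; a=cv2.resize(c,None,fx=4,fy=4,interpolation=cv2.INTER_CUBIC)
ims,ds,cs=grab("side"); b=cv2.resize(ims[190:310,215:335],None,fx=3,fy=3,interpolation=cv2.INTER_CUBIC)
cv2.imwrite("pics/a.png",a); cv2.imwrite("pics/b.png",b)
# black dial in both
for n,I,C,r in(("top",im,ci,(335,175,390,228)),("side",ims,cs,(265,235,325,285))):
    G=cv2.cvtColor(I,cv2.COLOR_BGR2GRAY);x0,y0,x1,y1=r
    m=np.zeros_like(G);m[y0:y1,x0:x1]=(G[y0:y1,x0:x1]<60)*255
    k,l,s,cc=cv2.connectedComponentsWithStats(m);i=1+np.argmax(s[1:,4])
    h=cv2.convexHull(cv2.findContours((l==i).astype(np.uint8),0,1)[0][0]);e=cv2.fitEllipse(h)
    print(n,"dial",s[i],e,onplane(C,*e[0],48).round(1))
    hs=cv2.cvtColor(I,cv2.COLOR_BGR2HSV)
    for nm,lo,hi,z in(("peg",(5,130,100),(22,255,255),68),("key",(45,100,60),(85,255,255),60)):
        mm=cv2.inRange(hs,lo,hi);mm[:y0-0 if nm=="peg" else y0]=0
        ys,xs=np.nonzero(mm[y0:y1+25,x0-20:x1]); print(nm,len(xs),xs.mean()+x0-20,ys.mean()+y0,onplane(C,xs.mean()+x0-20,ys.mean()+y0,z).round(1))
# heights around key, dial (top depth)
for u,v in((359,235),(348,235),(351,235),(353,235),(365,235),(368,235),(359,226),(345,220),(361,201),(361,215),(350,199),(335,200),(330,205),(366,143),(398,230),(200,42),(350,42),(350,30)):
    print((u,v),bydepth(ci,u,v,d[v,u]).round(0))
```

```text
top dial [343 184  36  35 785] ((360.0943298339844, 200.23739624023438), (34.1040153503418, 37.52234649658203), 134.8609619140625) [ 531.5 -339.8   48. ]
peg 24 350.0 199.66666666666666 [ 530.4 -311.6   68. ]
key 95 358.6736842105263 235.2842105263158 [ 444.8 -330.4   60. ]
side dial [276 250  36  26 582] ((293.48223876953125, 262.458251953125), (25.946224212646484, 36.48402786254883), 94.66351318359375) [ 526.1 -347.2   48. ]
peg 35 287.48571428571427 246.22857142857143 [ 527.7 -311.7   68. ]
key 103 257.66990291262135 266.81553398058253 [ 440.4 -337.3   60. ]
(359, 235) [ 445. -331.   61.]
(348, 235) [ 447. -308.   44.]
(351, 235) [ 446. -313.   55.]
(353, 235) [ 446. -317.   60.]
(365, 235) [ 446. -347.   52.]
(368, 235) [ 447. -357.   41.]
(359, 226) [ 469. -336.   41.]
(345, 220) [ 484. -302.   41.]
(361, 201) [ 529. -341.   51.]
(361, 215) [ 494. -339.   55.]
(350, 199) [ 530. -309.   82.]
(335, 200) [ 534. -279.   41.]
(330, 205) [ 520. -265.   51.]
(366, 143) [ 656. -344.  125.]
(398, 230) [ 460. -439.   10.]
(200, 42) [788.  12. 383.]
(350, 42) [ 787. -270.  374.]
(350, 30) [ 364. -105. 1246.]
```

View pics/a.png

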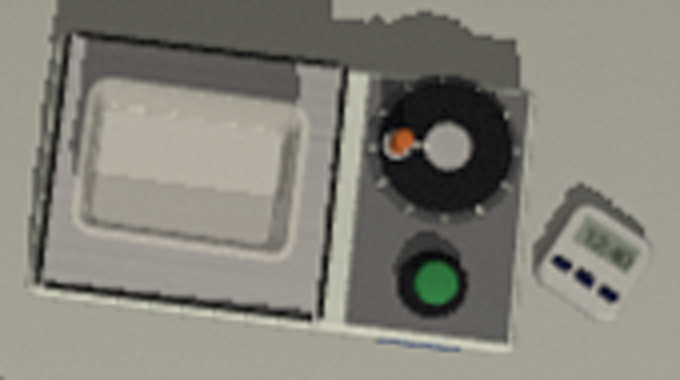

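View pics/b.png

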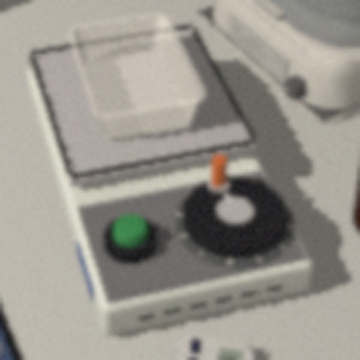

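The crops show the peg at 9 o'clock (crop (396,148), disc centre (447,147)) and the key at crop (436,283). Estimates: dial about (527.5,-342), peg about (528.5,-311.5), key about (443.5,-332.5). Shaker yaw is about -0.11.

Call:
{"api": "step_arm", "payload": {
  "series": [17.5,-42,0,0.006,1,17.5,-42,0,0.006,1,17.5,-42,0,0.006,1,17.5,-42,0,0.006,1,17.5,-42,0,0.006,1,17.5,-42,0,0.006,1,17.5,-42,0,0.006,1,17.5,-42,0,0.006,1,17.5,-42,0,0.006,1,17.5,-42,0,0.006,1,17.5,-42,0,0.006,1,17.5,-42,0,0.006,1,17.5,-42,0,0.006,1,17.5,-42,0,0.006,1,17.5,-42,0,0.006,1,17.5,-42,0,0.006,1,17.5,-42,0,0.006,1,17.5,-42,0,0.006,1,17.5,-42,0,0.006,1,17.5,-42,0,0.006,1],
  "squeeze": 5
}}

```text
clock: 2.7
eef_pos: [496.9, -311.4, 230.2]
eef_rot: [3.141, -0.0, 2.992]
wrist_force: [0.4, 0.6, 0.5]
finger_gap: 0.5
finger_force: 0.0
```

Call:
{"api": "step_arm", "payload": {
  "series": [1,0,-40,0,1,1,0,-40,0,1,1,0,-30,0,1,1,0,-20,0,1,0,0,-13,0,1,0,0,0,0,1,0,0,0,0,1]
}}

```text
clock: 3.58
eef_pos: [500.9, -310.1, 88.3]
eef_rot: [-3.141, 0.001, 2.992]
wrist_force: [0.5, -0.3, -0.3]
finger_gap: 0.3
finger_force: 0.0
```

Run:
```python
from h import *
im,d,ci=grab("top"); ims,ds,cs=grab("side")
a=cv2.resize(im[150:260,290:410],(480,440),interpolation=cv2.INTER_CUBIC); b=cv2.resize(ims[200:310,225:305],(320,440),interpolation=cv2.INTER_CUBIC)
cv2.imwrite("pics/c.png",np.hstack([a,b]))
s=manip.read_state();print(s["eef_pos"],s["wrist_force"])
```

```text
[ 500.8907103  -310.11834014   88.35163556] [ 0.38022609  0.47103936 -0.62835163]
```

View pics/c.png

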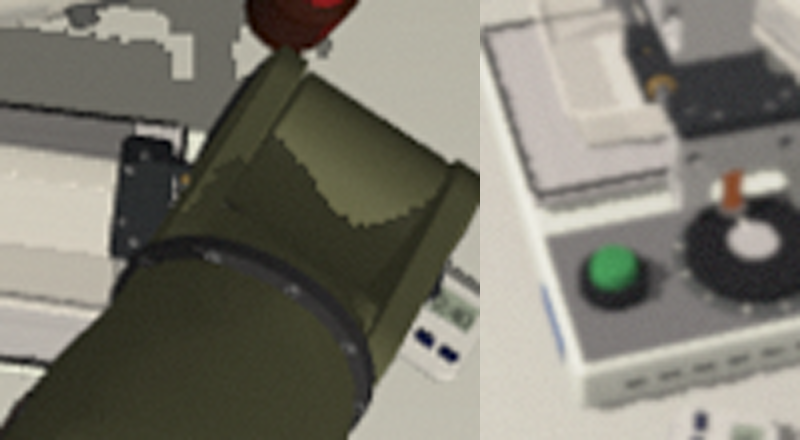

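The top view is blocked by the arm. The side view still shows the peg (composite (733,190)) and the key.

```bash
cat >> h.py <<'E'
def proj(ci,p):
    f=192/np.tan(np.radians(ci["fovy"])/2);q=rot(ci).T@(np.array(p)-ci["eye"])
    return np.array([ci["cx"]+f*q[0]/q[2],ci["cy"]+f*q[1]/q[2],q[2]])
E
python3 - <<'E'
from h import *
im,d,ci=grab("side")
for p in((501,-310,63),(501,-310,90),(501,-310,130),(501,-310,160),(528.5,-311.5,68),(489,-310,63),(513,-310,63),(489,-310,90),(513,-310,90)): print(p,proj(ci,p).round(1))
for v in range(226,256,2):
    print(v,[tuple(bydepth(ci,u,v,d[v,u]).round(0).astype(int)) for u in range(266,300,4)])
b=cv2.resize(im[190:290,215:335],(720,600),interpolation=cv2.INTER_CUBIC);cv2.imwrite("pics/d.png",b)
E
```

```text
(501, -310, 63) [276.9 250.5 855.9]
(501, -310, 90) [277.1 241.9 840.3]
(501, -310, 130) [277.4 228.7 817.1]
(501, -310, 160) [277.7 218.2 799.8]
(528.5, -311.5, 68) [287.8 246.1 860.5]
(489, -310, 63) [272.3 251.9 852.1]
(513, -310, 63) [281.5 249.1 859.6]
(489, -310, 90) [272.4 243.4 836.5]
(513, -310, 90) [281.8 240.5 844. ]
226 [(np.int64(500), np.int64(-250), np.int64(92)), (np.int64(467), np.int64(-344), np.int64(176)), (np.int64(461), np.int64(-377), np.int64(202)), (np.int64(469), np.int64(-377), np.int64(200)), (np.int64(475), np.int64(-384), np.int64(203)), (np.int64(482), np.int64(-386), np.int64(203)), (np.int64(490), np.int64(-389), np.int64(202)), (np.int64(496), np.int64(-392), np.int64(203)), (np.int64(503), np.int64(-396), np.int64(203))]
228 [(np.int64(502), np.int64(-244), np.int64(81)), (np.int64(512), np.int64(-245), np.int64(78)), (np.int64(458), np.int64(-383), np.int64(204)), (np.int64(465), np.int64(-385), np.int64(202)), (np.int64(472), np.int64(-389), np.int64(203)), (np.int64(479), np.int64(-393), np.int64(204)), (np.int64(486), np.int64(-395), np.int64(20
[... 5011 characters left out ...]
(512), np.int64(-293), np.int64(39)), (np.int64(514), np.int64(-310), np.int64(53)), (np.int64(523), np.int64(-315), np.int64(54)), (np.int64(531), np.int64(-320), np.int64(55)), (np.int64(540), np.int64(-322), np.int64(54)), (np.int64(549), np.int64(-326), np.int64(53))]
254 [(np.int64(482), np.int64(-289), np.int64(40)), (np.int64(491), np.int64(-293), np.int64(40)), (np.int64(500), np.int64(-296), np.int64(40)), (np.int64(503), np.int64(-312), np.int64(53)), (np.int64(511), np.int64(-317), np.int64(54)), (np.int64(520), np.int64(-320), np.int64(54)), (np.int64(528), np.int64(-325), np.int64(55)), (np.int64(539), np.int64(-325), np.int64(51)), (np.int64(547), np.int64(-330), np.int64(52))]
```

View pics/d.png

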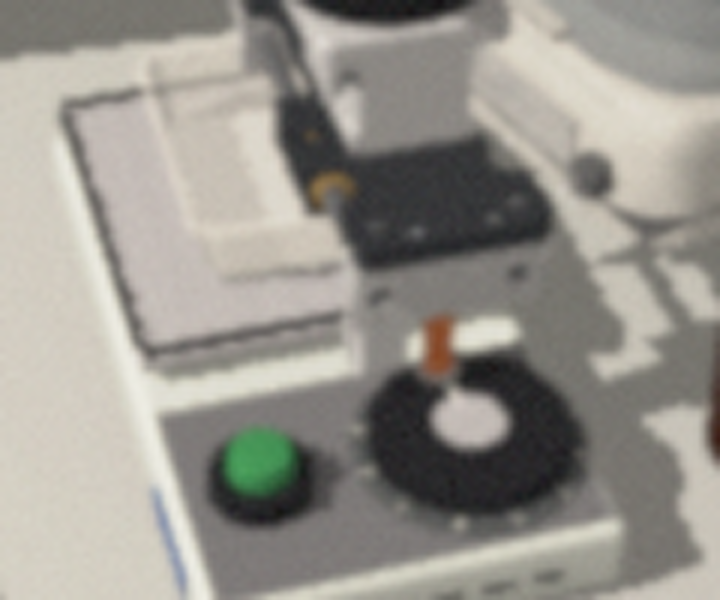

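The finger (shaded grey at (360–415, 310–370) in this crop) stands just in front of the peg at (437,345). Next I creep towards contact.

Call:
{"api": "step_arm", "payload": {
  "series": [2,-0.3,0,0,1,2,-0.3,0,0,1,2,-0.3,0,0,1,0,0,0,0,1]
}}

```text
clock: 4.22
eef_pos: [506.7, -310.8, 87.4]
eef_rot: [3.142, -0.0, 2.992]
wrist_force: [-0.0, 1.2, 0.7]
finger_gap: 0.8
finger_force: 0.0
```

Call:
{"api": "step_arm", "payload": {
  "series": [2,-0.3,0,0,1,1,-0.2,0,0,1,0,0,0,0,1]
}}

```text
clock: 4.6
eef_pos: [509.7, -311.3, 87.4]
eef_rot: [-3.142, 0.0, 2.992]
wrist_force: [-0.3, -1.1, -0.5]
finger_gap: 0.3
finger_force: 0.0
```

Call:
{"api": "step_arm", "payload": {
  "series": [2,-0.3,0,0,1,1,-0.2,0,0,1,0,0,0,0,1]
}}

```text
clock: 4.97
eef_pos: [512.4, -311.7, 87.4]
eef_rot: [3.141, -0.001, 2.992]
wrist_force: [-2.9, 0.8, 2.3]
finger_gap: 0.9
finger_force: 1.6
```

```bash
cat >> h.py <<'E'
def peg():
    im,d,ci=grab("side");hs=cv2.cvtColor(im,cv2.COLOR_BGR2HSV)
    m=cv2.inRange(hs,(3,110,60),(22,255,255))[230:275,265:325];ys,xs=np.nonzero(m)
    if len(xs)<6: print("peg hidden",len(xs));return
    p=onplane(ci,xs.mean()+265,ys.mean()+230,68)
    q=p[:2]-[525.5,-342.5]; s=manip.read_state()
    print("n",len(xs),"peg",p.round(1),"r",np.hypot(*q).round(1),"ang",np.degrees(np.arctan2(q[1],q[0])).round(1),"tcp",s["eef_pos"].round(1),"F",s["wrist_force"].round(1),s["clock"])
E
python3 -c "from h import *;peg()"
```

```text
n 17 peg [ 526.7 -318.1   68. ] r 24.5 ang 87.1 tcp [ 512.4 -311.8   87.4] F [-2.7  1.1  2.6] 5.025
```

Call:
{"api": "step_arm", "payload": {
  "series": [1.5,-0.1,0,0,1,1.5,-0.2,0,0,1,1.5,-0.2,0,0,1,1.5,-0.3,0,0,1,0,0,0,0,1]
}}

```text
clock: 5.65
eef_pos: [518.4, -312.6, 87.4]
eef_rot: [3.141, -0.001, 2.992]
wrist_force: [-2.7, 1.7, 2.2]
finger_gap: 0.5
finger_force: 1.6
```

Call:
{"api": "step_arm", "payload": {
  "series": [1,-0.2,0,0,1,0,0,0,0,1]
}}

```text
clock: 5.9
eef_pos: [519.5, -312.8, 87.4]
eef_rot: [3.141, -0.0, 2.992]
wrist_force: [-3.7, 1.0, 1.6]
finger_gap: 0.6
finger_force: 2.1
```

```bash
python3 -c "from h import *;peg()"
```

```text
n 15 peg [ 534.  -318.8   68. ] r 25.2 ang 70.2 tcp [ 519.5 -312.8   87.4] F [-4.3  0.4  2. ] 5.95
```

Call:
{"api": "step_arm", "payload": {
  "series": [1,-0.3,0,0,1,0,0,0,0,1]
}}

```text
clock: 6.2
eef_pos: [520.7, -313.2, 87.4]
eef_rot: [-3.141, 0.0, 2.992]
wrist_force: [-2.1, 0.8, 0.7]
finger_gap: 0.3
finger_force: 0.9
```

Call:
{"api": "step_arm", "payload": {
  "series": [0.8,-0.3,0,0,1,0,0,0,0,1]
}}

```text
clock: 6.45
eef_pos: [521.5, -313.4, 87.4]
eef_rot: [-3.142, 0.0, 2.992]
wrist_force: [-2.3, 1.0, 0.6]
finger_gap: 0.6
finger_force: 1.0
```

```bash
python3 -c "from h import *;peg()"
```

```text
n 13 peg [ 536.2 -320.    68. ] r 24.9 ang 64.7 tcp [ 521.5 -313.5   87.5] F [-2.   0.1 -0. ] 6.5
```

Call:
{"api": "step_arm", "payload": {
  "series": [0.8,-0.3,0,0,1,0,0,0,0,1]
}}

```text
clock: 6.75
eef_pos: [522.4, -313.8, 87.5]
eef_rot: [-3.141, 0.0, 2.992]
wrist_force: [-1.4, -0.1, -0.3]
finger_gap: 0.6
finger_force: 0.5
```

```bash
python3 -c "from h import *;peg()"
```

```text
n 12 peg [ 536.4 -320.9   68. ] r 24.2 ang 63.2 tcp [ 522.4 -313.8   87.5] F [ 0.5 -0.2 -0.4] 6.8
```

Call:
{"api": "step_arm", "payload": {
  "series": [0,0,0,0,1,0,0,0,0,1]
}}

```text
clock: 7.05
eef_pos: [522.3, -313.8, 87.5]
eef_rot: [-3.141, 0.0, 2.992]
wrist_force: [-1.0, -0.6, -0.8]
finger_gap: 0.6
finger_force: 0.1
```

```bash
python3 -c "from h import *;peg()"
```

```text
n 13 peg [ 536.3 -320.9   68. ] r 24.1 ang 63.4 tcp [ 522.3 -313.7   87.5] F [-0.7 -0.3  0.6] 7.1
```

Call:
{"api": "step_arm", "payload": {
  "series": [0.8,-0.3,0,0,1,0,0,0,0,1,0,0,0,0,1]
}}

```text
clock: 7.48
eef_pos: [523.0, -314.0, 87.5]
eef_rot: [-3.142, 0.0, 2.992]
wrist_force: [-1.8, 0.7, 0.3]
finger_gap: 0.8
finger_force: 0.4
```

```bash
python3 -c "from h import *;peg()"
```

```text
n 14 peg [ 536.7 -321.4   68. ] r 23.9 ang 62.1 tcp [ 523.1 -314.    87.5] F [-1.1 -0.8 -0.4] 7.525
```

Call:
{"api": "step_arm", "payload": {
  "series": [0.8,-0.3,0,0,1,0,0,0,0,1,0,0,0,0,1]
}}

```text
clock: 7.9
eef_pos: [523.9, -314.4, 87.5]
eef_rot: [-3.141, 0.0, 2.992]
wrist_force: [0.6, 0.4, -0.8]
finger_gap: 0.7
finger_force: 0.2
```

Run:
```python
from h import *
peg()
im,d,ci=grab("side");b=cv2.resize(im[225:275,260:320],(720,600),interpolation=cv2.INTER_CUBIC);cv2.imwrite("pics/e.png",b)
```

```text
n 18 peg [ 538.5 -320.4   68. ] r 25.7 ang 59.5 tcp [ 523.9 -314.4   87.5] F [-0.4 -0.4  0.4] 7.95
```

View pics/e.png

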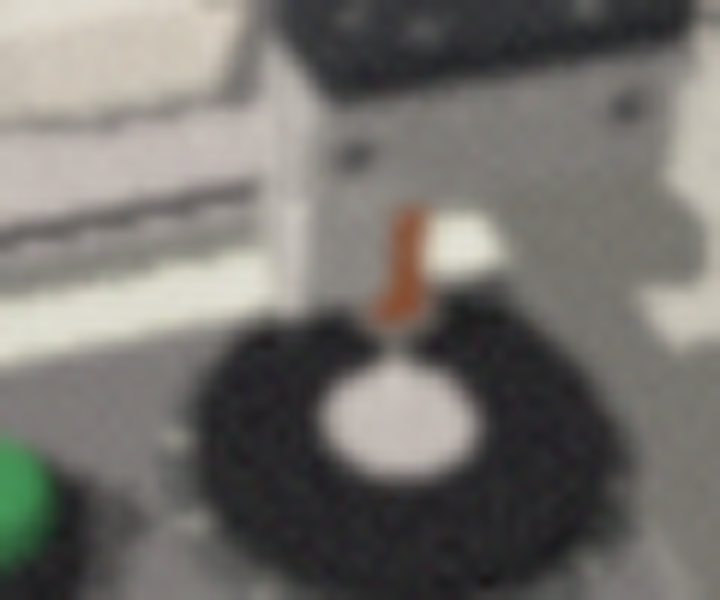

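Here the peg's base is at (400,310) straight above the hub at (400,420). The finger hides the upper left part of the peg. I'll convert the base and hub pixels to a dial angle.

Run:
```python
from h import *
ci=manip.camera_info("side")
h=onplane(ci,293.3,260,54)
for n,u,v in(("before",287.8,251.5),("now",293.4,251)):
    p=onplane(ci,u,v,57);q=p-h;print(n,p.round(1),h.round(1),np.hypot(*q[:2]),np.degrees(np.arctan2(q[1],q[0])))
```

```text
before [ 525.9 -317.8   57. ] [ 526.4 -345.2   54. ] 27.452930582550074 91.13075749516652
now [ 538.7 -321.6   57. ] [ 526.4 -345.2   54. ] 26.66594234656445 62.42098861164205
```

The dial has turned about 29°, so the first click is done. Now I reposition behind the peg for the second.

Call:
{"api": "step_arm", "payload": {
  "series": [-4,4,0,0,1,0,4,0,-0.177,1,2,2,0,-0.177,1,4,0,0,-0.177,1,2,0,0,0,1,0,0,0,0,1]
}}

```text
clock: 8.75
eef_pos: [527.8, -304.2, 87.4]
eef_rot: [3.142, 0.0, 2.465]
wrist_force: [-0.7, -0.3, -0.5]
finger_gap: 0.6
finger_force: 0.0
```

```bash
python3 -c "from h import *;peg()"
```

```text
n 36 peg [ 538.9 -315.7   68. ] r 29.9 ang 63.5 tcp [ 527.7 -304.2   87.4] F [ 0.2 -0.2 -0.4] 8.8
```

Run:
```python
from h import *
im,d,ci=grab("side"); cv2.imwrite("pics/side2.png",im)
for I in(cv2.imread("pics/side0.png"),im):
    hs=cv2.cvtColor(I,cv2.COLOR_BGR2HSV);m=cv2.inRange(hs,(3,110,60),(22,255,255))[230:275,265:325]
    ys,xs=np.nonzero(m);print(len(xs),xs.min()+265,xs.max()+265,ys.min()+230,ys.max()+230,xs.mean()+265,ys.mean()+230)
    t=ys<ys.min()+3;b=ys>ys.max()-3
    print("top",onplane(ci,xs[t].mean()+265,ys[t].mean()+230-1,82).round(1),"bot",onplane(ci,xs[b].mean()+265,ys[b].mean()+230+1,54).round(1))
for a in(95,90,75,67,65,60):
    t=np.radians(a);print(a,proj(ci,(526+31*np.cos(t),-345+31*np.sin(t),68)).round(1))
a=cv2.imread("pics/side0.png")[228:278,262:322];b=im[228:278,262:322]
cv2.imwrite("pics/f.png",cv2.resize(np.hstack([a,b]),(800,333),interpolation=cv2.INTER_CUBIC))
```

```text
40 286 290 242 251 287.525 246.3
top [ 527.4 -312.2   82. ] bot [ 527.3 -312.8   54. ]
36 291 294 242 250 292.5 246.0
top [ 537.7 -316.8   82. ] bot [ 539.9 -315.    54. ]
95 [286.3 247.4 856.9]
90 [287.3 247.  857.8]
75 [290.5 246.4 859.5]
67 [292.4 246.3 859.8]
65 [292.8 246.3 859.7]
60 [294.  246.3 859.6]
```

View pics/f.png

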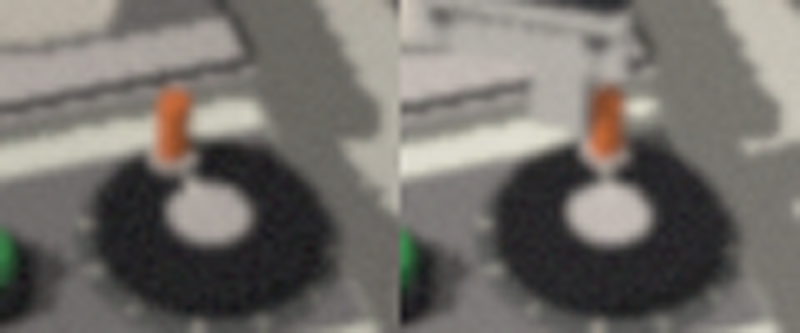

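Left is the start and right is now. The peg's base moved from (172,157) to (605,155) relative to the hub, which works out nearer 22° than 30°. I'll back the finger off and check where the dial rests.

Call:
{"api": "step_arm", "payload": {
  "series": [-5,4,0,0,1,-3,2,0,0,1,0,0,0,0,1]
}}

```text
clock: 9.22
eef_pos: [519.6, -298.2, 87.6]
eef_rot: [-3.142, 0.0, 2.461]
wrist_force: [0.2, -0.1, -0.2]
finger_gap: 0.5
finger_force: 0.0
```

```bash
cat >> h.py <<'E'
def bl(p=True):
    im,d,ci=grab("side");hs=cv2.cvtColor(im,cv2.COLOR_BGR2HSV)
    m=cv2.inRange(hs,(3,110,60),(22,255,255))[230:290,265:335];ys,xs=np.nonzero(m)
    w=cv2.inRange(hs,(0,0,110),(180,60,255))[253:268,284:304];wy,wx=np.nonzero(w)
    print(len(xs),xs.min()+265,xs.max()+265,ys.min()+230,ys.max()+230,"c",(xs.mean()+265).round(2),(ys.mean()+230).round(2),"hub",len(wx),wx.mean()+284,wy.mean()+253,manip.read_state()["wrist_force"].round(1),manip.read_state()["clock"])
    return im
E
python3 - <<'E'
from h import *
im=bl(); im,d,ci=grab("top"); hs=cv2.cvtColor(im,cv2.COLOR_BGR2HSV)
m=cv2.inRange(hs,(3,110,60),(22,255,255))[180:225,340:385];ys,xs=np.nonzero(m);print(len(xs),xs,ys)
c2=manip.camera_info("side")
for a in(95,90,75,70,65,60):
    t=np.radians(a);print(a,[proj(c2,(526+31*np.cos(t),-345+31*np.sin(t),z))[:2].round(1) for z in(54,82)])
E
```

```text
48 290 334 241 264 c 297.67 247.65 hub 103 292.79611650485435 259.3203883495146 [-0.2  0.1  0.3] 9.275
0 [] []
95 [array([286.1, 251.7]), array([286.5, 243. ])]
90 [array([287.1, 251.4]), array([287.5, 242.6])]
75 [array([290.3, 250.7]), array([290.8, 242. ])]
70 [array([291.4, 250.6]), array([291.9, 241.9])]
65 [array([292.6, 250.6]), array([293.1, 241.9])]
60 [array([293.7, 250.7]), array([294.2, 241.9])]
```

Call:
{"api": "step_arm", "payload": {
  "series": [4,-3,0,0,1,4,-3,0,0,1,1.5,-1.2,0,0,1,1.2,-1,0,0,1,1.2,-1,0,0,1,0,0,0,0,1]
}}

```text
clock: 10.07
eef_pos: [531.5, -307.5, 87.3]
eef_rot: [-3.141, -0.001, 2.461]
wrist_force: [-2.2, 1.0, 0.5]
finger_gap: 0.4
finger_force: 1.0
```

Call:
{"api": "step_arm", "payload": {
  "series": [1.2,-1,0,0,1,1.2,-1,0,0,1,0,0,0,0,1]
}}

```text
clock: 10.45
eef_pos: [533.5, -309.0, 87.3]
eef_rot: [-3.141, -0.002, 2.461]
wrist_force: [-4.9, 2.9, 2.0]
finger_gap: 0.4
finger_force: 3.2
```

Call:
{"api": "step_arm", "payload": {
  "series": [0.8,-0.7,0,0,1,0.8,-0.7,0,0,1,0,0,0,0,1]
}}

```text
clock: 10.82
eef_pos: [535.3, -310.5, 87.3]
eef_rot: [-3.142, -0.002, 2.461]
wrist_force: [-4.7, 2.6, 3.2]
finger_gap: 0.1
finger_force: 2.8
```

```bash
sed -i 's/265:335\]/265:325]/' h.py; python3 -c "from h import *;bl()"
```

```text
36 294 298 242 251 c 296.22 246.53 hub 106 293.0188679245283 259.188679245283 [-4.6  4.1  1.4] 10.875
```

Call:
{"api": "step_arm", "payload": {
  "series": [0.8,-0.7,0,0,1,0.8,-0.7,0,0,1,0,0,0,0,1]
}}

```text
clock: 11.25
eef_pos: [537.1, -312.2, 87.3]
eef_rot: [-3.142, -0.001, 2.461]
wrist_force: [-2.5, 2.2, 0.8]
finger_gap: 0.5
finger_force: 1.6
```

Call:
{"api": "step_arm", "payload": {
  "series": [0.6,-0.6,0,0,1,0,0,0,0,1]
}}

```text
clock: 11.5
eef_pos: [537.9, -312.9, 87.4]
eef_rot: [-3.142, -0.0, 2.461]
wrist_force: [-1.8, 1.3, -0.0]
finger_gap: 0.6
finger_force: 1.2
```

Call:
{"api": "step_arm", "payload": {
  "series": [0.6,-0.6,0,0,1,0,0,0,0,1]
}}

```text
clock: 11.75
eef_pos: [538.5, -313.5, 87.4]
eef_rot: [-3.142, -0.0, 2.461]
wrist_force: [-2.8, 1.5, -0.5]
finger_gap: 0.8
finger_force: 1.5
```

```bash
python3 -c "from h import *;bl()"
```

```text
39 296 300 242 251 c 298.26 247.0 hub 113 293.3716814159292 258.8938053097345 [-3.   1.1  0.2] 11.8
```

Call:
{"api": "step_arm", "payload": {
  "series": [0.6,-0.6,0,0,1,0,0,0,0,1]
}}

```text
clock: 12.05
eef_pos: [539.2, -314.2, 87.4]
eef_rot: [-3.142, 0.0, 2.461]
wrist_force: [-2.2, 1.1, -0.9]
finger_gap: 0.4
finger_force: 1.1
```

Call:
{"api": "step_arm", "payload": {
  "series": [0.6,-0.6,0,0,1,0,0,0,0,1]
}}

```text
clock: 12.3
eef_pos: [539.8, -314.8, 87.5]
eef_rot: [3.142, 0.0, 2.461]
wrist_force: [-1.5, -0.1, -1.7]
finger_gap: 0.4
finger_force: 0.8
```

```bash
python3 -c "from h import *;bl()"
```

```text
38 297 301 243 251 c 299.26 247.13 hub 112 293.41964285714283 258.9107142857143 [-1.2  1.3 -0.4] 12.35
```

Call:
{"api": "step_arm", "payload": {
  "series": [0.6,-0.7,0,0,1,0,0,0,0,1]
}}

```text
clock: 12.6
eef_pos: [540.5, -315.6, 87.6]
eef_rot: [3.142, 0.001, 2.461]
wrist_force: [-0.6, 0.3, 0.0]
finger_gap: 0.5
finger_force: 0.3
```

Call:
{"api": "step_arm", "payload": {
  "series": [0.5,-0.7,0,0,1,0,0,0,0,1]
}}

```text
clock: 12.85
eef_pos: [541.0, -316.2, 87.6]
eef_rot: [3.142, 0.001, 2.461]
wrist_force: [-0.2, 0.4, -0.6]
finger_gap: 0.6
finger_force: 0.2
```

Run:
```python
from h import *
bl();c2=manip.camera_info("side")
for a in(60,45,37,30,23,7,0,-7,-23,-30):
    t=np.radians(a);print(a,proj(c2,(526+31*np.cos(t),-345+31*np.sin(t),68))[:2].round(1))
```

```text
40 298 302 243 252 c 299.82 247.28 hub 115 293.5913043478261 258.82608695652175 [-1.  -0.9  0.7] 12.9
60 [294.  246.3]
45 [297.4 246.9]
37 [299.1 247.4]
30 [300.5 248.1]
23 [301.8 248.8]
7 [304.4 250.8]
0 [305.3 251.8]
-7 [306.  252.9]
-23 [306.9 255.5]
-30 [307.  256.7]
```

Call:
{"api": "step_arm", "payload": {
  "series": [-4,4,0,0,1,0,6,0,-0.173,1,2,3,0,-0.173,1,4,0,0,-0.174,1,2,0,0,0,1,0,0,0,0,1]
}}

```text
clock: 13.65
eef_pos: [544.8, -303.0, 87.5]
eef_rot: [3.142, 0.0, 1.945]
wrist_force: [-0.5, -0.6, -0.3]
finger_gap: 0.7
finger_force: 0.0
```

```bash
python3 -c "from h import *;bl()"
```

```text
45 297 302 243 252 c 299.56 247.22 hub 115 293.5913043478261 258.82608695652175 [0.1 0.1 0.3] 13.7
```

Call:
{"api": "step_arm", "payload": {
  "series": [1.5,-4,0,0,1,1,-3,0,0,1,0.5,-1.5,0,0,1,0.4,-1.2,0,0,1,0,0,0,0,1]
}}

```text
clock: 14.32
eef_pos: [548.2, -312.9, 87.4]
eef_rot: [3.142, 0.0, 1.941]
wrist_force: [-0.3, -0.3, -0.3]
finger_gap: 0.3
finger_force: 0.0
```

Call:
{"api": "step_arm", "payload": {
  "series": [0.6,-1.2,0,0,1,0.6,-1.2,0,0,1,0.5,-1.2,0,0,1,0,0,0,0,1]
}}

```text
clock: 14.82
eef_pos: [549.4, -315.5, 87.3]
eef_rot: [-3.141, -0.003, 1.941]
wrist_force: [-4.8, 7.9, 3.7]
finger_gap: 0.7
finger_force: 4.7
```

Call:
{"api": "step_arm", "payload": {
  "series": [0.5,-1.2,0,0,1,0.4,-1.2,0,0,1,0,0,0,0,1]
}}

```text
clock: 15.2
eef_pos: [550.5, -318.1, 87.3]
eef_rot: [-3.141, -0.002, 1.941]
wrist_force: [-3.2, 5.2, 3.0]
finger_gap: 0.8
finger_force: 3.0
```

```bash
python3 -c "from h import *;bl()"
```

```text
48 299 304 244 253 c 301.79 248.6 hub 113 293.69026548672565 259.0088495575221 [-3.3  4.6  2.4] 15.25
```

Call:
{"api": "step_arm", "payload": {
  "series": [0.3,-1,0,0,1,0.3,-1,0,0,1,0,0,0,0,1]
}}

```text
clock: 15.62
eef_pos: [551.2, -320.4, 87.4]
eef_rot: [-3.141, -0.001, 1.941]
wrist_force: [-2.0, 3.4, 1.0]
finger_gap: -0.0
finger_force: 2.2
```

Call:
{"api": "step_arm", "payload": {
  "series": [0.2,-0.8,0,0,1,0,0,0,0,1]
}}

```text
clock: 15.88
eef_pos: [551.5, -321.4, 87.4]
eef_rot: [-3.141, -0.001, 1.941]
wrist_force: [-2.3, 4.2, 1.6]
finger_gap: 0.8
finger_force: 2.3
```

Call:
{"api": "step_arm", "payload": {
  "series": [0.2,-0.8,0,0,1,0,0,0,0,1]
}}

```text
clock: 16.12
eef_pos: [551.7, -322.4, 87.4]
eef_rot: [-3.141, -0.0, 1.941]
wrist_force: [-2.1, 3.7, 2.5]
finger_gap: 0.4
finger_force: 1.8
```

```bash
python3 -c "from h import *;bl()"
```

```text
46 301 305 245 254 c 303.09 249.48 hub 112 293.6875 259.1607142857143 [-2.2  2.5  1.4] 16.175
```

Call:
{"api": "step_arm", "payload": {
  "series": [0.1,-0.8,0,0,1,0,0,0,0,1]
}}

```text
clock: 16.42
eef_pos: [551.9, -323.4, 87.4]
eef_rot: [3.142, 0.0, 1.941]
wrist_force: [-1.2, 1.5, 0.7]
finger_gap: 0.1
finger_force: 1.2
```

Call:
{"api": "step_arm", "payload": {
  "series": [0.1,-0.8,0,0,1,0,0,0,0,1]
}}

```text
clock: 16.68
eef_pos: [552.0, -324.2, 87.5]
eef_rot: [3.142, 0.0, 1.941]
wrist_force: [-2.1, 1.1, 0.7]
finger_gap: 0.7
finger_force: 1.2
```

```bash
python3 -c "from h import *;bl()"
```

```text
51 301 306 245 255 c 303.73 249.88 hub 114 293.85087719298247 259.10526315789474 [-2.6  1.   1.1] 16.725
```

Call:
{"api": "step_arm", "payload": {
  "series": [0.1,-0.8,0,0,1,0,0,0,0,1]
}}

```text
clock: 16.98
eef_pos: [552.1, -325.0, 87.5]
eef_rot: [3.142, 0.0, 1.941]
wrist_force: [-1.5, 0.8, 0.0]
finger_gap: 0.2
finger_force: 0.7
```

```bash
python3 -c "from h import *;bl()"
```

```text
47 301 306 245 255 c 303.91 250.15 hub 114 293.8333333333333 259.14912280701753 [-0.   0.7 -0.4] 17.025
```

Call:
{"api": "step_arm", "payload": {
  "series": [0,-0.8,0,0,1,0,0,0,0,1]
}}

```text
clock: 17.27
eef_pos: [552.1, -325.7, 87.5]
eef_rot: [3.142, 0.0, 1.941]
wrist_force: [-1.0, 0.3, -0.7]
finger_gap: 0.3
finger_force: 0.7
```

```bash
python3 -c "from h import *;bl()"
```

```text
47 302 306 246 255 c 304.04 250.4 hub 114 293.8333333333333 259.14912280701753 [-1.7  1.  -0.3] 17.325
```

Call:
{"api": "step_arm", "payload": {
  "series": [0,-0.8,0,0,1,0,0,0,0,1]
}}

```text
clock: 17.58
eef_pos: [552.1, -326.6, 87.5]
eef_rot: [3.141, 0.0, 1.941]
wrist_force: [0.2, 0.5, -0.2]
finger_gap: 0.3
finger_force: 0.3
```

```bash
python3 -c "from h import *;bl()"
```

```text
46 302 307 246 255 c 304.2 250.48 hub 110 293.6363636363636 259.2909090909091 [-0.8  0.8 -0.6] 17.625
```

Call:
{"api": "step_arm", "payload": {
  "series": [-1,5,0,0,1,1,5,0,-0.176,1,3,0,0,-0.176,1,4,0,0,-0.176,1,0,0,0,0,1]
}}

```text
clock: 18.25
eef_pos: [559.3, -316.2, 87.5]
eef_rot: [3.141, 0.0, 1.414]
wrist_force: [0.7, 0.2, -0.8]
finger_gap: 0.6
finger_force: 0.0
```

```bash
python3 -c "
from h import *
im=bl();cv2.imwrite('pics/g.png',cv2.resize(im[228:278,262:322],(480,400),interpolation=cv2.INTER_CUBIC))"
```

```text
52 301 307 246 255 c 304.21 250.19 hub 110 293.6363636363636 259.2909090909091 [-0.  -0.8 -0.3] 18.3
```

View pics/g.png

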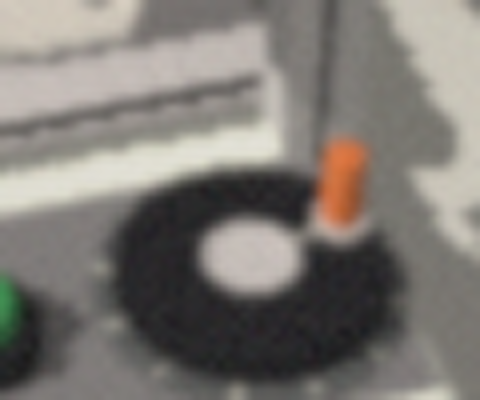

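The peg's base is at (340,225) and the hub at (252,257), which gives about +4° against about 93° at the start. Three clicks are done, so now the fourth.

Call:
{"api": "step_arm", "payload": {
  "series": [0,-4,0,0,1,0,-4,0,0,1,0,-2,0,0,1,0,-1,0,0,1,0,0,0,0,1]
}}

```text
clock: 18.92
eef_pos: [559.0, -327.5, 87.4]
eef_rot: [-3.141, 0.0, 1.413]
wrist_force: [-0.6, 0.6, 0.1]
finger_gap: 0.4
finger_force: 0.0
```

Call:
{"api": "step_arm", "payload": {
  "series": [0,-1.2,0,0,1,-0.1,-1.2,0,0,1,-0.1,-1.2,0,0,1,0,0,0,0,1]
}}

```text
clock: 19.42
eef_pos: [559.2, -330.3, 87.4]
eef_rot: [3.141, -0.001, 1.413]
wrist_force: [2.4, 5.9, 1.0]
finger_gap: 0.7
finger_force: 3.1
```

Call:
{"api": "step_arm", "payload": {
  "series": [-0.2,-1,0,0,1,-0.2,-1,0,0,1,0,0,0,0,1]
}}

```text
clock: 19.8
eef_pos: [559.1, -331.8, 87.5]
eef_rot: [3.141, -0.002, 1.414]
wrist_force: [3.6, 7.1, 0.8]
finger_gap: 0.5
finger_force: 4.3
```

```bash
python3 -c "from h import *;bl()"
```

```text
48 303 308 247 257 c 305.42 252.1 hub 111 293.7567567567568 259.34234234234236 [3.  8.4 0.5] 19.85
```

Call:
{"api": "step_arm", "payload": {
  "series": [-0.2,-1,0,0,1,-0.2,-1,0,0,1,0,0,0,0,1]
}}

```text
clock: 20.23
eef_pos: [558.5, -334.2, 87.4]
eef_rot: [3.141, -0.001, 1.413]
wrist_force: [2.3, 3.5, 0.0]
finger_gap: 0.6
finger_force: 2.8
```

Call:
{"api": "step_arm", "payload": {
  "series": [-0.2,-0.8,0,0,1,0,0,0,0,1]
}}

```text
clock: 20.48
eef_pos: [558.3, -335.1, 87.4]
eef_rot: [3.141, -0.001, 1.413]
wrist_force: [2.2, 5.0, -0.2]
finger_gap: 0.4
finger_force: 2.6
```

Call:
{"api": "step_arm", "payload": {
  "series": [-0.2,-0.8,0,0,1,0,0,0,0,1]
}}

```text
clock: 20.72
eef_pos: [558.0, -336.0, 87.4]
eef_rot: [3.141, -0.001, 1.413]
wrist_force: [1.6, 5.0, 0.4]
finger_gap: 0.6
finger_force: 2.4
```

```bash
python3 -c "from h import *;bl()"
```

```text
50 304 309 248 258 c 306.12 253.14 hub 110 293.7 259.45454545454544 [2.  4.7 0.7] 20.775
```

Call:
{"api": "step_arm", "payload": {
  "series": [-0.2,-0.8,0,0,1,0,0,0,0,1]
}}

```text
clock: 21.02
eef_pos: [557.6, -337.1, 87.4]
eef_rot: [-3.142, -0.0, 1.413]
wrist_force: [1.8, 3.6, -0.5]
finger_gap: 0.5
finger_force: 2.0
```

Call:
{"api": "step_arm", "payload": {
  "series": [-0.3,-0.8,0,0,1,0,0,0,0,1]
}}

```text
clock: 21.28
eef_pos: [557.1, -338.4, 87.4]
eef_rot: [-3.142, 0.0, 1.413]
wrist_force: [1.1, 1.8, -0.1]
finger_gap: 0.9
finger_force: 1.2
```

```bash
python3 -c "from h import *;bl()"
```

```text
49 304 309 249 259 c 306.37 254.08 hub 116 294.13793103448273 259.2758620689655 [0.6 1.8 0.4] 21.325
```

Call:
{"api": "step_arm", "payload": {
  "series": [-0.3,-0.8,0,0,1,0,0,0,0,1]
}}

```text
clock: 21.58
eef_pos: [556.8, -339.2, 87.4]
eef_rot: [-3.142, 0.0, 1.413]
wrist_force: [-0.0, 1.1, -0.3]
finger_gap: 0.5
finger_force: 0.6
```

```bash
python3 -c "from h import *;bl()"
```

```text
51 304 309 249 259 c 306.55 254.22 hub 115 294.0608695652174 259.295652173913 [-1.2  0.9 -0.9] 21.625
```

Call:
{"api": "step_arm", "payload": {
  "series": [-0.3,-0.8,0,0,1,0,0,0,0,1]
}}

```text
clock: 21.88
eef_pos: [556.5, -340.0, 87.4]
eef_rot: [-3.142, 0.0, 1.413]
wrist_force: [0.3, 1.4, -0.8]
finger_gap: 0.8
finger_force: 0.7
```

```bash
python3 -c "from h import *;bl()"
```

```text
51 304 309 250 260 c 306.55 254.73 hub 117 294.22222222222223 259.2307692307692 [ 0.8  0.6 -0.1] 21.925
```

Call:
{"api": "step_arm", "payload": {
  "series": [-0.3,-0.8,0,0,1,0,0,0,0,1]
}}

```text
clock: 22.18
eef_pos: [556.2, -340.8, 87.5]
eef_rot: [3.142, 0.0, 1.413]
wrist_force: [-0.0, 1.4, -0.1]
finger_gap: 0.5
finger_force: 0.4
```

```bash
python3 -c "from h import *;bl()"
```

```text
52 304 309 250 260 c 306.52 255.13 hub 116 294.12931034482756 259.2155172413793 [0.9 0.5 0.7] 22.225
```

Call:
{"api": "step_arm", "payload": {
  "series": [-0.3,-0.8,0,0,1,0,0,0,0,1]
}}

```text
clock: 22.48
eef_pos: [555.9, -341.6, 87.4]
eef_rot: [-3.142, 0.0, 1.413]
wrist_force: [-0.6, 0.2, 0.5]
finger_gap: 0.3
finger_force: 0.2
```

Call:
{"api": "step_arm", "payload": {
  "series": [1,5,0,0,1,0,5,0,0,1,0,0,0,0,1,0,0,0,0,1]
}}

```text
clock: 22.98
eef_pos: [557.0, -331.4, 87.5]
eef_rot: [3.142, 0.0, 1.413]
wrist_force: [0.2, 0.3, -0.4]
finger_gap: 0.5
finger_force: 0.0
```

```bash
python3 -c "
from h import *
im=bl();cv2.imwrite('pics/h.png',cv2.resize(im[228:278,262:322],(480,400),interpolation=cv2.INTER_CUBIC))"
```

```text
58 303 309 250 260 c 306.38 254.9 hub 107 293.5327102803738 259.5607476635514 [-0.1  0.1  0.1] 23.025
```

View pics/h.png

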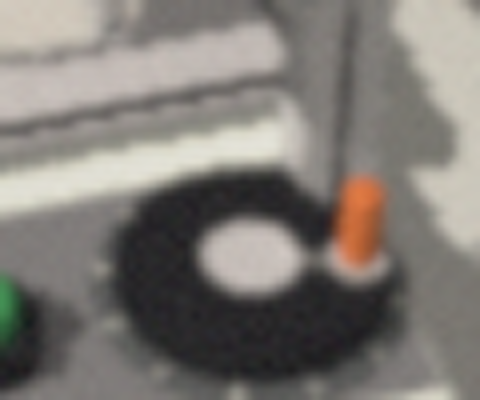

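The peg's base is at (358,263), level with the hub at (252,257), which gives about -27°. Around 120° in total, so four clicks are done and the dial is at rest. Now to the key.

Call:
{"api": "step_arm", "payload": {
  "series": [0,3,15,0,1,0,0,28,0,1,-20,0,0,0,1,-25,0,0,0,1,-25,-1,0,0,1,-25,-1,0,0,1,-18.5,-1,0,0,1,0,0,-15,0,1,0,0,-15,0,1,0,0,-5,0,1,0,0,0,0,1]
}}

```text
clock: 24.4
eef_pos: [443.7, -331.2, 94.8]
eef_rot: [-3.141, -0.001, 1.413]
wrist_force: [-0.6, -0.7, -0.0]
finger_gap: 0.4
finger_force: 0.0
```

Run:
```python
from h import *
im,d,ci=grab("side");s=manip.read_state();print(s["eef_pos"],s["wrist_force"])
cv2.imwrite("pics/i.png",cv2.resize(im[235:285,230:320],(800,444),interpolation=cv2.INTER_CUBIC))
```

```text
[ 443.79311145 -331.3273293    95.26296028] [-0.15698072 -0.87037501 -0.13327302]
```

View pics/i.png

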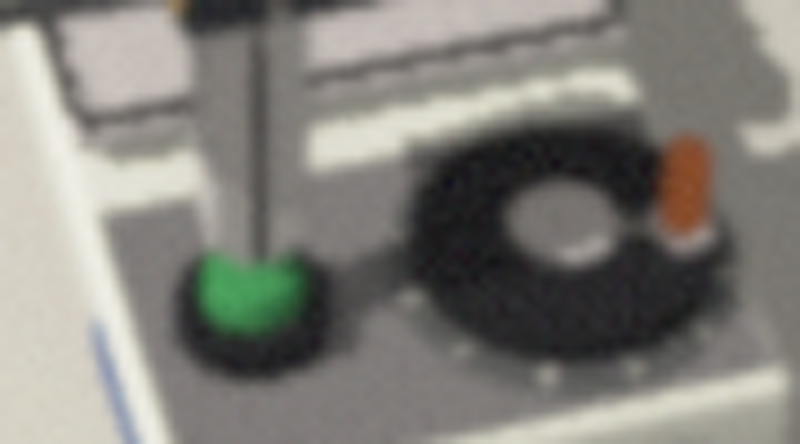

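The fingertip (columns 200–310) is centred over the key (200–305), and the peg rests at its new stop. Next I press.

Call:
{"api": "step_arm", "payload": {
  "series": [0,0,-4,0,1,0,0,-3,0,1,0,0,-2,0,1,0,0,-1.5,0,1,0,0,0,0,1]
}}

```text
clock: 25.08
eef_pos: [443.5, -331.4, 85.0]
eef_rot: [3.142, 0.0, 1.413]
wrist_force: [-0.8, 0.6, 1.9]
finger_gap: 0.7
finger_force: 1.3
```

Call:
{"api": "step_arm", "payload": {
  "series": [0,0,-1,0,1,0,0,-1,0,1,0,0,0,0,1]
}}

```text
clock: 25.45
eef_pos: [443.5, -331.4, 83.0]
eef_rot: [-3.142, 0.0, 1.413]
wrist_force: [-1.2, 0.8, 3.7]
finger_gap: 0.5
finger_force: 1.9
```

Call:
{"api": "step_arm", "payload": {
  "series": [0,0,-1,0,1,0,0,-1,0,1,0,0,0,0,1]
}}

```text
clock: 25.82
eef_pos: [443.5, -331.4, 81.2]
eef_rot: [3.141, 0.0, 1.413]
wrist_force: [-2.1, 2.7, 7.3]
finger_gap: 0.6
finger_force: 3.8
```

Call:
{"api": "step_arm", "payload": {
  "series": [0,0,-1,0,1,0,0,0,0,1]
}}

```text
clock: 26.08
eef_pos: [443.6, -331.5, 81.0]
eef_rot: [3.141, 0.0, 1.413]
wrist_force: [-6.0, 5.2, 17.3]
finger_gap: 0.6
finger_force: 8.6
```

Call:
{"api": "step_arm", "payload": {
  "series": [0,0,-0.5,0,1,0,0,0,0,1]
}}

```text
clock: 26.32
eef_pos: [443.6, -331.5, 80.9]
eef_rot: [3.141, 0.0, 1.413]
wrist_force: [-7.8, 5.8, 22.2]
finger_gap: 0.4
finger_force: 10.9
```

Call:
{"api": "step_arm", "payload": {
  "series": [0,0,2,0,1,0,0,2,0,1,0,0,1,0,1,0,0,0,0,1]
}}

```text
clock: 26.82
eef_pos: [443.5, -331.4, 84.4]
eef_rot: [-3.142, -0.0, 1.413]
wrist_force: [-1.3, -0.3, 2.8]
finger_gap: 0.4
finger_force: 1.5
```

Call:
{"api": "step_arm", "payload": {
  "series": [0,0,1,0,1,0,0,0,0,1]
}}

```text
clock: 27.08
eef_pos: [443.5, -331.4, 85.4]
eef_rot: [-3.142, -0.0, 1.413]
wrist_force: [-0.7, 0.8, 2.3]
finger_gap: 0.6
finger_force: 1.2
```

Call:
{"api": "step_arm", "payload": {
  "series": [0,0,1,0,1,0,0,0,0,1]
}}

```text
clock: 27.32
eef_pos: [443.5, -331.4, 86.4]
eef_rot: [-3.142, -0.0, 1.413]
wrist_force: [-0.7, 0.5, 1.5]
finger_gap: 0.4
finger_force: 0.9
```

It held a hard stop at 81 mm and lost contact around 87 mm, so the key went through its full 6 mm travel. Now I retreat.

Call:
{"api": "step_arm", "payload": {
  "series": [0,0,10,0,1,0,0,30,0,1,0,0,40,0,1,0,0,40,0,1,-20,40,20,0,1,-20,50,0,0,1,-20,50,0,0,1,-20,50,0,0,1,-10,50,0,0,1,0,50,0,0,1,0,50,0,0,1,0,0,0,0,1,0,0,0,0,1]
}}

```text
clock: 28.95
eef_pos: [353.5, 8.3, 226.8]
eef_rot: [3.141, 0.0, 1.413]
wrist_force: [0.3, -0.8, 0.3]
finger_gap: 0.3
finger_force: 0.0
```

Run:
```python
from h import *
im=bl()
t,d,ci=grab("top");a=cv2.imread("pics/top0.png")
hs=cv2.cvtColor(t,cv2.COLOR_BGR2HSV);m=cv2.inRange(hs,(3,110,60),(22,255,255))[180:225,340:385];ys,xs=np.nonzero(m);print(xs.mean()+340,ys.mean()+180)
print("key z",bydepth(ci,359,235,d[235,359]))
print("diff",cv2.absdiff(a,t).max(2)[205:250,380:415].mean(),cv2.absdiff(a,t).max(2)[170:245,262:330].mean())
cv2.imwrite("pics/j.png",np.hstack([cv2.resize(a[165:260,320:420],(400,380)),cv2.resize(t[165:260,320:420],(400,380))]))
```

```text
58 303 309 250 260 c 306.48 254.95 hub 95 293.46315789473687 259.7473684210526 [-0.7  0.1  1. ] 29.0
368.0 188.61290322580646
key z [ 445.28374866 -330.68625717   62.58258924]
diff 8.387301587301588 7.977058823529412
```

View pics/j.png

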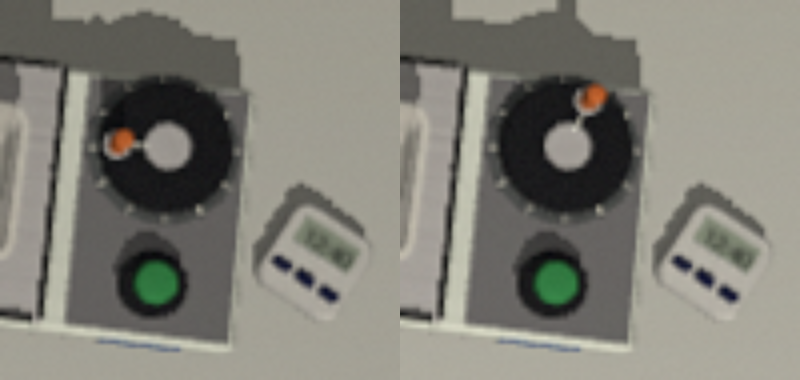

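Left is the start and right is now. The peg went from 9 o'clock (118,148) to about 1 o'clock (588,102), which is four clicks. The key is up, and the timer and tray have not moved.

```bash
python3 -c "from cell import manip;print(manip.sign_off())"
```

```text
the job is handed in; nothing more can be done
None
```

I pushed the dial four clicks clockwise, pressed the start key fully down and let it come back up, then took the hand away and handed the job in at about 29 s. The last picture shows the peg at about 1 o'clock (about 115–120° measured, 120° for four clicks), the key up, and the timer and tray where they were.

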